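Load the two-lane board loader and hold the clamp

ROBOT

A 6-joint arm with a two-finger parallel gripper is mounted at the origin on the work surface. World frame = base frame: x ahead of the robot, y to its left, z up, the work surface at z = 0. Lengths are in m, angles in rad, forces in N, time in s.
With the tool pointing down it reaches from about 0.25 to 0.775 m from the base axis. Payload 4 kg.
Tool frame: the origin (TCP) lies at the very end of the fingers, on their centre line; the grasp point (between the pads) lies 19 mm behind it; z points along the fingers, y is the direction in which the jaws open and shut (so a half turn about z gives the same grasp; the last joint's range is limited). The gripper opens to 94 mm and grips with 3 to 60 N. Pads are 16 mm wide; open, the fingers measure 119 mm over their backs; the gripper's body (75 mm by 177 mm) begins 78 mm behind the grasp point.
Start: joints at [1.19, 0.087, 1.371, -0, 1.684, -0.103], TCP at [0.151, 0.529, 0.183] pointing down, gripper open.
Joint ranges: [-3.1, 3.1], [-0.76, 2.03], [0.27, 2.55], [-1.08, 4.22], [0.17, 2.65], [-2.57, 2.57]. Speed limits (rad/s): [2.79, 2.79, 3.14, 3.14, 3.14, 3.14].

INTERFACE

Orientations are given as a unit quaternion [x, y, z, w].
In Python, from bench import env gives the robot as it stands. Calls block until the motion is done:
- env.move_ptp(position, orientation): joint-space move of the TCP to a pose.
- env.line_to(position, ori=None, rate=0.15): straight line of the TCP; ori=None keeps the orientation; rate is the mean speed in m/s.
- env.goto_joints(angles): joint-space move.
- env.let_go() and env.grasp(newtons=None): open the fingers fully, or close them until they stop; newtons is the grip in N (None keeps the last).
- env.hold(seconds).
- env.solve_ik(position, orientation): joint angles nearest the present ones, or None.
- env.capture(name): name is "scene" or "top" or "wrist"; returns the picture (480x640x3 uint8, red, green, blue); there is no depth.
- env.camera_params(name): a dict with "fx", "fy", "cx", "cy" (pixels), "xyz" and "rotation" of the camera in the world; the wrist camera has in their place "tool_from_camera" (4x4, takes a point from camera to tool coordinates, whose origin is the TCP and whose axes are the flange's). Camera axes: x right, y up, looking along -z (the intrinsics and any distortion apply to the point x, -y, -z); pixel columns grow to the right and rows downward; lengths in m; the calibration is good to about 2 mm. A picture is of the moment at which its call begins: read the wrist's pose just before it. camera_params takes no time and is no camera call.
A pose or a line that the arm cannot do raises env.MotionError and nothing moves.
- env.hand_in(): hands the job in, once; it reports no verdict.
Readings, each from a call of its own:
- env.current_time(): time.
- env.current_joint_positions(): joint angles.
- env.current_dq(): joint speeds.
- env.current_joint_torque(): joint torques, N m.
- env.current_eef_pos(): TCP position.
- env.current_eef_rot(): TCP orientation.
- env.current_ft_force(): force on the tool from outside, world axes, zero at the start.
- env.current_torque(): the same for the moment, N m.
- env.current_opening(): finger opening in m.
Only numpy, scipy, OpenCV 4.12 (cv2) and the standard library are available. Lean on these libraries where they do the work, as an engineer would, in place of code of your own. Each camera call takes 0.05 s, during which the arm holds its last target.

TASK

Get the two circuit boards with heat sinks into the loader lanes that match their widths, ready for inspection. First lay the narrow board flat in the narrow lane, fully between its rails, and let go of it; then lay the wide board flat in the wide lane, in front of the sprung pusher, and push it along the lane against the pusher until its edge meets the two hard stop blocks, without ramming them. Finish while still holding it there, pressed on the stops (it springs back if let go), and leave the other things on the table where they are.

Things in the scene. Friction and masses are not known exactly. Their poses are not given: they have to be found in the camera images.
- narrow_board_center (a point): centre of the narrow board, half-way up its 46 mm; x along its 80 mm, y across its 56 mm, z up. Black pallet with a green board, together 6 mm thick; in the middle a finned aluminium heat sink, 36 mm along x, 28 mm along y (grip across this), 6 to 46 mm above the underside, solid to the fingers. Loose, 0.25 kg, flat on the table. Half a turn about z makes no difference.
- wide_board_center (a point): centre of the wide board, half-way up its 46 mm; x along its 80 mm, y across its 84 mm, z up. Black pallet with a green board, together 6 mm thick; in the middle a finned aluminium heat sink, 36 mm along x, 28 mm along y (grip across this), 6 to 46 mm above the underside, solid to the fingers. Loose, 0.25 kg, flat on the table. Half a turn about z makes no difference.
- narrow_lane: narrow lane, aluminium and steel, fixed, 84 x 165 mm. Origin at table height on its middle line; x runs into the lane from the open end near the robot, z up. Slick white bed 8 mm above the table, from x = -90 mm; rails from x = -90 to 45 mm, 64 mm apart inside, 9 mm above the bed, flared lead-in on top up to 16 mm. Plain end wall 12 mm high, its face at x = 50 mm; no spring.
- wide_lane: wide lane, aluminium and steel, fixed, 112 x 205 mm. Origin at table height on its middle line; x runs into the lane from the open end near the robot, z up. Slick white bed 8 mm above the table, from x = -90 mm; rails from x = -90 to 45 mm, 92 mm apart inside, 9 mm above the bed, flared lead-in on top up to 16 mm. Brass sprung pusher and grey spring housing (x 77 to 113 mm, 22 mm above the bed) at its far end.
- narrow_bed (a point): point on the bed surface of the narrow lane, on its middle line at lane x = -10 mm: a good place for the middle of the narrow board's underside. Its axes are those of the lane.
- wide_bed (a point): point on the bed surface of the wide lane, on its middle line at lane x = -23 mm: a good place to lay the middle of the wide board's underside; the board's leading edge is then 16 mm short of the free pusher. Its axes are those of the lane.
- stop_face (a point): point midway between the faces of the two hard stop blocks: wide lane x = 45 mm, y = 0, 3 mm above the bed, axes of the lane. The blocks are 14 mm steel cubes at y = 32 and -32 mm, on the bed either side of the pusher. A board pressed home has its leading edge here, so its middle is 40 mm nearer the open end (lane x = 5 mm).
- hard_stop: the two hard stop blocks, as one fixed part; origin midway between their faces, 7 mm above the bed (lane x = +45 mm). Axes are those of the lane.
- pusher (a joint): travel of the sprung pusher along the lane's x: 0 free, its flat brass face (30 mm wide, 1 to 11 mm above the bed) then 12 mm in front of the stop faces; grows as it is pressed, about 0.012 m when a board meets the stops. It pushes back with 3.5 N when free, 7.7 N at the stops (350 N/m).
- bottle: white squeeze bottle, 44 mm diameter, 110 mm tall; a bystander, to be left alone. Origin at the centre of its underside.
- loupe: black eye loupe, 36 mm diameter, 34 mm tall; a bystander, to be left alone. Origin at the centre of its underside.
- screwdriver: screwdriver lying down, 160 mm long; a bystander, to be left alone. Origin at the centre of its underside or of its length.
- brush: cleaning brush lying down, 150 mm long; a bystander, to be left alone. Origin at the centre of its underside or of its length.
- reel: component reel lying flat, 130 mm diameter, 14 mm high; a bystander, to be left alone. Origin at the centre of its underside.
- tray: open black tray with compartments, 100 x 140 x 30 mm; a bystander, to be left alone. Origin at the centre of its underside.
- gauge: steel gauge weight with a knob, 36 mm diameter, 52 mm tall; a bystander, to be left alone. Origin at the centre of its underside.
Things that resemble listed ones, but are neither listed nor needed, are in the scene too. Leave any yellow look-alike of the part that bears wide_board_center alone.

How it is judged:
By the outcome, as a careful person would: the job done as asked, in the order asked, and still so for the second after the job is handed in, while the arm keeps its last pose, push and grip.
It also fails if it takes over 64 s, if anything falls off the work surface, if the arm or the gripper's body presses on something with over 40 N, if the wrist force passes 120 N, or if a joint passes its speed limit or range.

## Working session

There is one attempt and no reset: what is moved stays moved. The work goes in short steps, each a Python script; the robot and the scene stay as the last script left them, time stands still between calls to the robot, and variables do not carry over. Pictures are saved under pics/ and viewed, and the job is handed in when it is done.

```bash
mkdir -p pics; ls; python3 - <<'E'
from bench import env
import cv2
for n in("scene","top"):
    im=env.capture(n); cv2.imwrite(f"pics/{n}1.png",im[:,:,::-1])
    print(n,env.camera_params(n))
print(env.camera_params("wrist"),env.current_time(),env.current_eef_rot())
E
```

```text
pics
scene {'fx': 505.83001428535175, 'fy': 505.83001428535175, 'cx': 312.40822270356296, 'cy': 234.90498683599606, 'xyz': array([1.42007297, 0.28189904, 0.72441013]), 'rotation': array([0.25125438, 0.37594056, 0.73324719, 0.50782722])}
top {'fx': 540.8935379411786, 'fy': 540.8935379411786, 'cx': 310.8204766460378, 'cy': 235.0904124322565, 'xyz': array([ 0.40529478, -0.0199726 ,  1.14994234]), 'rotation': array([ 0.04827457, -0.06373808, -0.69882875,  0.71080616])}
{'fx': 355.37402925365745, 'fy': 355.37402925365745, 'cx': 319.6031843332762, 'cy': 243.5411194060796, 'tool_from_camera': array([[ 4.80461984e-04,  9.68871539e-01,  2.47563548e-01,
         7.20913378e-02],
       [ 9.99999140e-01, -1.63339150e-04, -1.30151196e-03,
        -9.09859246e-04],
       [-1.22056107e-03,  2.47563960e-01, -9.68870784e-01,
        -2.01620878e-01],
       [ 0.00000000e+00,  0.00000000e+00,  0.00000000e+00,
         1.00000000e+00]])} 0.1 [ 1.38460313e-01  9.90367520e-01 -9.32297090e-04 -2.18380667e-04]
```

View pics/top1.png

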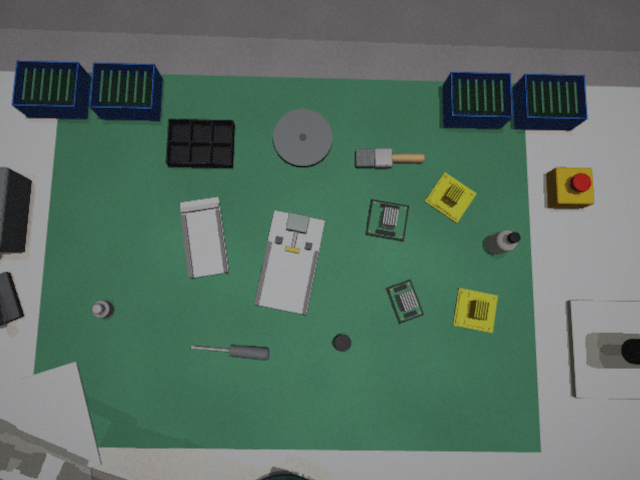

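View pics/scene1.png

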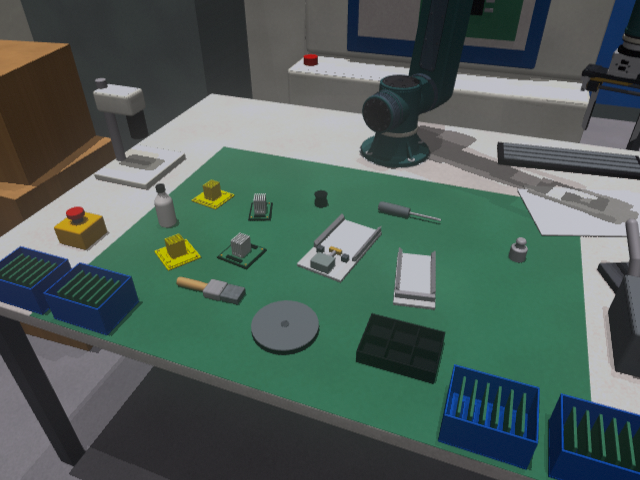

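```bash
cat > h.py <<'E'
import numpy as np, cv2
from scipy.spatial.transform import Rotation as R
from bench import env
def cam(n):
    p=env.camera_params(n)
    if n=="wrist":
        T=np.eye(4);T[:3,:3]=R.from_quat(env.current_eef_rot()).as_matrix();T[:3,3]=env.current_eef_pos()
        T=T@p["tool_from_camera"];M=T[:3,:3];o=T[:3,3]
    else: M=R.from_quat(p["rotation"]).as_matrix();o=np.array(p["xyz"])
    return dict(M=M,o=o,f=p["fx"],cx=p["cx"],cy=p["cy"])
def cast(c,uv,z):
    uv=np.atleast_2d(np.asarray(uv,float))
    d=np.c_[(uv[:,0]-c["cx"])/c["f"],-(uv[:,1]-c["cy"])/c["f"],-np.ones(len(uv))]@c["M"].T
    return c["o"]+d*((z-c["o"][2])/d[:,2])[:,None]
def proj(c,P):
    q=(np.atleast_2d(P)-c["o"])@c["M"]
    return np.c_[c["cx"]+c["f"]*q[:,0]/-q[:,2],c["cy"]-c["f"]*q[:,1]/-q[:,2]]
def down(th): # tool y along world angle th+90; tool x at angle th
    x=np.array([np.cos(th),np.sin(th),0]);z=np.array([0,0,-1.])
    return R.from_matrix(np.c_[x,np.cross(z,x),z]).as_quat()
E
python3 - <<'E'
from h import *
im=cv2.imread("pics/top1.png")
cv2.imwrite("pics/top_crop_b.png",cv2.resize(im[165:345,350:520],None,fx=3.3,fy=3.3,interpolation=cv2.INTER_CUBIC))
cv2.imwrite("pics/top_crop_l.png",cv2.resize(im[185:325,170:340],None,fx=4,fy=4,interpolation=cv2.INTER_CUBIC))
c=cam("top")
for n,uv in dict(wide=(388,220),narrow=(405,300),nl=(205,238),wl=(290,262)).items(): print(n,cast(c,uv,0.006))
M=R.from_quat(env.current_eef_rot()).as_matrix();print(M)
E
```

```text
wide [[ 0.62460794 -0.2098346   0.006     ]]
narrow [[ 0.45351181 -0.24456006  0.006     ]]
nl [[0.57794469 0.1817221  0.006     ]]
wl [[ 5.29779323e-01 -3.36732898e-04  6.00000000e-03]]
[[-9.61657388e-01  2.74252787e-01 -6.90726534e-04]
 [ 2.74253601e-01  9.61655745e-01 -1.78615940e-03]
 [ 1.74381945e-04 -1.90710762e-03 -9.99998166e-01]]
```

View pics/top_crop_b.png

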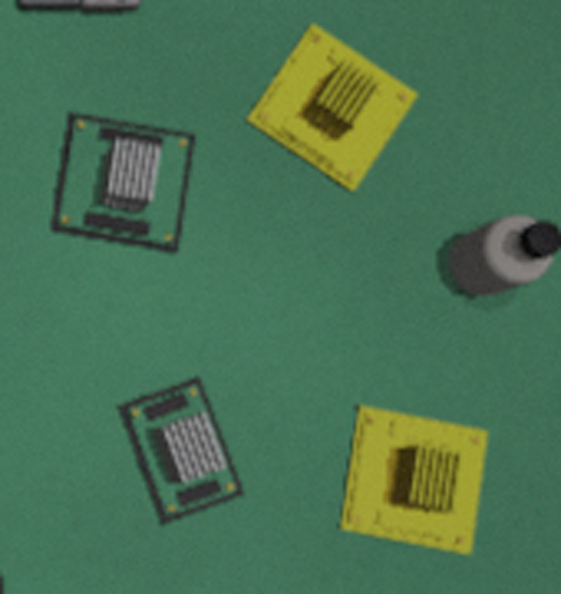

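View pics/top_crop_l.png

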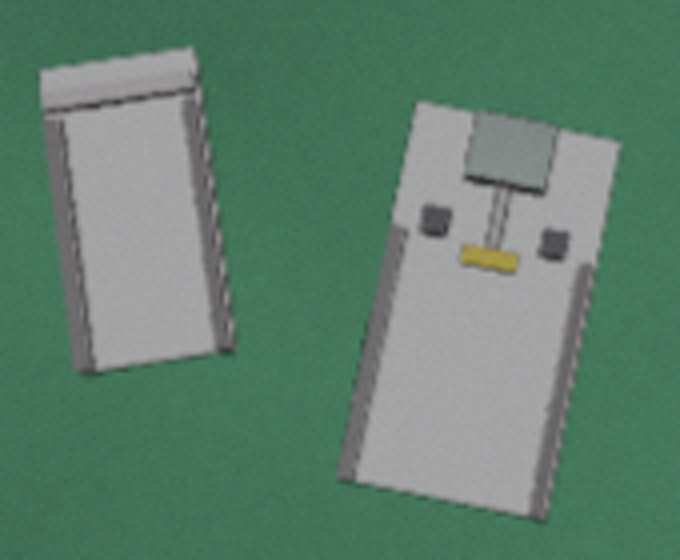

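```bash
python3 - <<'E'
from h import *
import pickle
def shot(n):
    c=cam("wrist"); im=env.capture("wrist"); cv2.imwrite(f"pics/{n}.png",im[:,:,::-1]); pickle.dump(c,open(f"pics/{n}.pkl","wb"))
env.move_ptp([0.54,0.09,0.18],down(np.pi)); shot("w_lanes"); print(env.current_time())
env.move_ptp([0.52,-0.23,0.18],down(np.pi)); shot("w_boards"); print(env.current_time(),env.current_joint_positions())
E
```

```text
2.2583
3.525 [-5.13933654e-01  1.28976179e-01  1.33087174e+00  5.77792276e-04
  1.68171073e+00 -2.08666860e+00]
```

View pics/w_lanes.png

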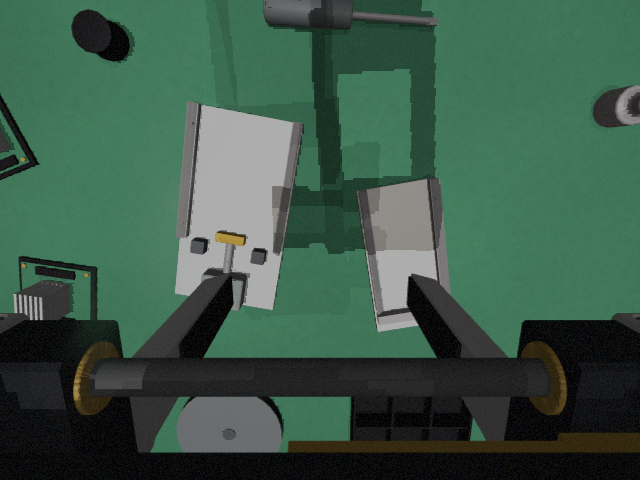

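View pics/w_boards.png

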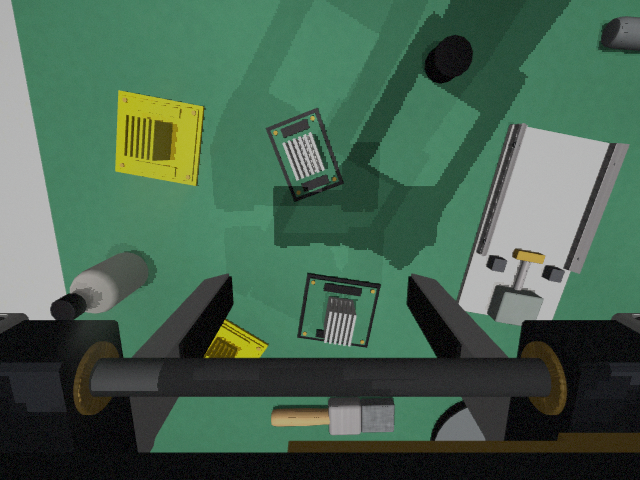

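```bash
cat >> h.py <<'E'
def board(c,im,box,z=0.006,vis=None):
    x0,y0,x1,y1=box; s=im[y0:y1,x0:x1]
    hsv=cv2.cvtColor(s,cv2.COLOR_BGR2HSV)
    b,g,r=[s[...,i].astype(int) for i in range(3)]
    m=((g-np.maximum(r,b)<12)).astype(np.uint8)*255
    m=cv2.morphologyEx(m,cv2.MORPH_CLOSE,np.ones((3,3)))
    cs,_=cv2.findContours(m,cv2.RETR_EXTERNAL,cv2.CHAIN_APPROX_NONE)
    k=max(cs,key=lambda q:cv2.contourArea(cv2.convexHull(q)))[:,0,:]+[x0,y0]
    P=cast(c,k,z)[:,:2]
    (cx,cy),(w,h),a=cv2.minAreaRect((P*1000).astype(np.float32))
    if vis: 
        v=im.copy(); cv2.polylines(v,[proj(c,np.c_[cv2.boxPoints(((cx,cy),(w,h),a))/1000,np.full(4,z)]).round().astype(np.int32)],True,(0,0,255),1)
        cv2.imwrite(vis,cv2.resize(v[y0:y1,x0:x1],None,fx=4,fy=4,interpolation=cv2.INTER_CUBIC))
    return (cx/1000,cy/1000),(w,h),a
E
python3 - <<'E'
from h import *
import pickle
t=cv2.imread("pics/top1.png");ct=cam("top");w=cv2.imread("pics/w_boards.png");cw=pickle.load(open("pics/w_boards.pkl","rb"))
for a in [(ct,t,(380,273,430,330),.006,"pics/v1.png"),(ct,t,(358,192,418,248),.006,"pics/v2.png"),(cw,w,(255,95,355,212),.006,"pics/v3.png"),(cw,w,(285,262,395,356),.006,"pics/v4.png")]: print(board(*a))
v=[cv2.imread(f"pics/v{i}.png") for i in (1,2,3,4)]
o=np.zeros((600,800,3),np.uint8)
for i,q in enumerate(v):
    q=cv2.resize(q,None,fx=min(300/q.shape[0],400/q.shape[1]),fy=min(300/q.shape[0],400/q.shape[1])); o[300*(i//2):300*(i//2)+q.shape[0],400*(i%2):400*(i%2)+q.shape[1]]=q
cv2.imwrite("pics/v.png",o)
E
```

```text
((0.45133349609375, -0.24301835632324217), (79.1105728149414, 56.46131896972656), 20.133150100708008)
((0.6252681884765625, -0.20732260131835936), (83.4232177734375, 79.1800537109375), 80.82028198242188)
((0.45238790893554687, -0.24610903930664063), (79.73685455322266, 60.93906784057617), 20.216533660888672)
((0.6245182495117187, -0.2082093811035156), (83.5480728149414, 82.80085754394531), 80.83221435546875)
```

View pics/v.png

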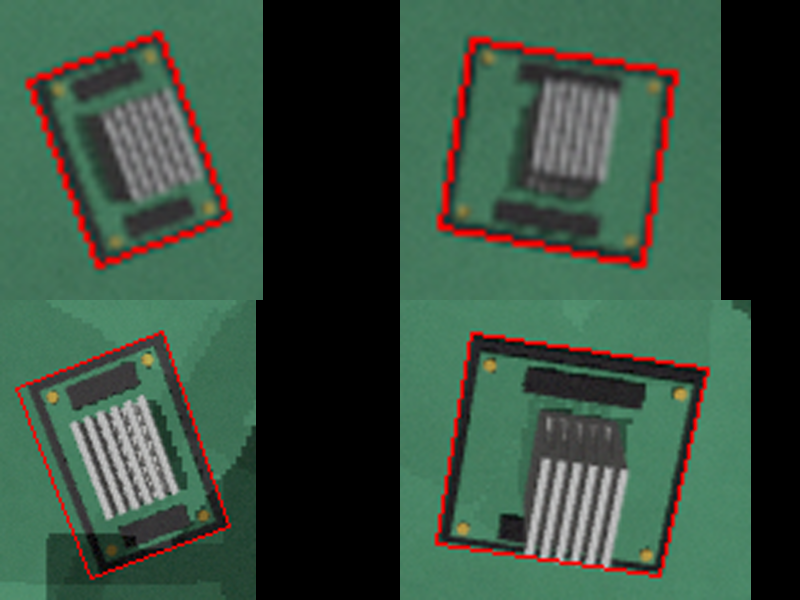

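```bash
python3 - <<'E'
from h import *
w=cv2.imread("pics/w_lanes.png")
a=cv2.resize(w[90:320,165:310],None,fx=2.6,fy=2.6,interpolation=cv2.INTER_CUBIC)
b=cv2.resize(w[165:340,345:455],None,fx=3.4,fy=3.4,interpolation=cv2.INTER_CUBIC)
h=max(a.shape[0],b.shape[0]);o=np.zeros((h,a.shape[1]+b.shape[1],3),np.uint8);o[:a.shape[0],:a.shape[1]]=a;o[:b.shape[0],a.shape[1]:]=b
print(o.shape,a.shape);cv2.imwrite("pics/lz.png",o)
E
```

```text
(598, 751, 3) (598, 377, 3)
```

View pics/lz.png

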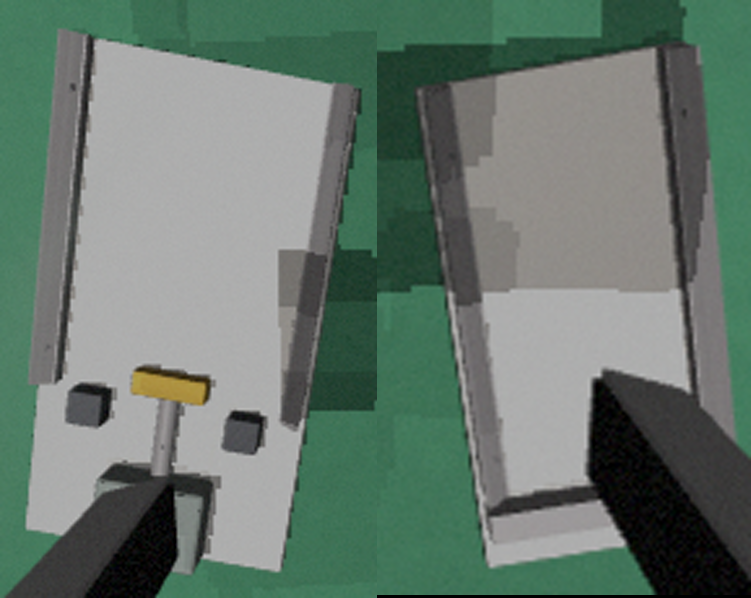

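```bash
cat > lanes.py <<'E'
from h import *
import pickle
cw=pickle.load(open("pics/w_lanes.pkl","rb"));ct=cam("top")
def fit(c,s,o,pts,name):
    W=[];L=[]
    for u,v,x,y,z in pts:
        W.append(cast(c,((u+.5)/s+o[0]-.5,(v+.5)/s+o[1]-.5),z/1e3)[0,:2]*1e3);L.append((x,y))
    W=np.array(W);L=np.array(L,float);wm,lm=W.mean(0),L.mean(0)
    H=(L-lm).T@(W-wm);th=np.arctan2(H[0,1]-H[1,0],H[0,0]+H[1,1])
    M=np.array([[np.cos(th),-np.sin(th)],[np.sin(th),np.cos(th)]]);t=wm-M@lm
    print(name,"origin",t.round(1),"deg",np.degrees(th).round(2),"res in lane",((W-t)@M-L).round(1).tolist())
fit(cw,2.6,(165,90),[(92,38,-90,-46,8),(58,30,-90,-56,24),(359,90,-90,56,24),(28,380,45,-56,24),(25,527,115,-56,8),(278,572,115,56,8),(62,380,45,-46,8),(95,386,45,-32,22),(247,415,45,32,22),(172,372,33,0,19)],"wide wrist")
fit(cw,3.4,(345,165),[(418-377,90,-90,-42,24),(697-377,47,-90,42,24),(490-377,567,75,-42,8),(657-377,50,-90,32,8),(503-377,497,50,-32,8)],"narrow wrist")
fit(ct,4,(170,185),[(80,373,-90,42,24),(235,352,-90,-42,24),(40,70,75,42,20),(193,48,75,-42,20)],"narrow top")
fit(ct,4,(170,185),[(340,482,-90,56,24),(547,520,-90,-56,24),(417,102,115,56,8),(620,145,115,-56,8),(594,265,45,-56,24)],"wide top")
E
python3 lanes.py
```

```text
wide wrist origin [517.6   3.7] deg -10.43 res in lane [[1.2, -2.0], [1.8, 0.9], [2.2, -0.3], [-0.9, 1.2], [-0.4, -0.5], [0.5, -1.8], [1.4, -0.8], [-2.7, 3.0], [-1.9, 0.5], [-1.2, -0.1]]
narrow wrist origin [587.4 185.1] deg 10.16 res in lane [[-1.4, 0.1], [0.5, -1.8], [-0.2, 1.5], [1.3, 1.1], [-0.1, -0.8]]
narrow top origin [585.4 182.8] deg 10.15 res in lane [[1.4, -2.1], [-0.6, 1.4], [-0.0, -0.9], [-0.8, 1.6]]
wide top origin [517.2   1.9] deg -9.84 res in lane [[-0.4, -2.3], [0.4, 1.3], [1.1, -0.6], [-1.2, -0.2], [0.1, 1.8]]
```

```bash
cat >> h.py <<'E'
N=(0.4519,-0.2438,np.radians(20.15)); W=(0.625,-0.2078,np.radians(-9.2))
NL=(0.5864,0.184,np.radians(10.15)); WL=(0.5174,0.0028,np.radians(-10.1))
def lp(L,x,y=0): c,s=np.cos(L[2]),np.sin(L[2]); return [L[0]+c*x-s*y,L[1]+s*x+c*y]
def st(m=""): print(m,"t",round(env.current_time(),2),"p",np.round(env.current_eef_pos(),4),"F",np.round(env.current_ft_force(),2),"op",round(env.current_opening(),4))
E
python3 - <<'E'
from h import *
for P,L,x in((N,NL,-.01),(W,WL,-.023)):
    print(env.solve_ik([P[0],P[1],.021],down(P[2])),env.solve_ik(lp(L,x)+[.03],down(L[2])))
env.move_ptp([N[0],N[1],0.09],down(N[2])); st("hover")
env.line_to([N[0],N[1],0.0215],rate=0.1); st("down")
env.grasp(35); st("grip")
env.line_to([N[0],N[1],0.12],rate=0.15); st("lift")
im=env.capture("wrist");cv2.imwrite("pics/g1.png",im[:,:,::-1])
E
```

```text
[-6.05200705e-01  9.75199971e-02  1.68917429e+00 -4.44089210e-16
  1.35489836e+00  6.13911778e-01] [ 2.12400928e-01  2.82777989e-01  1.45156405e+00 -4.44089210e-16
  1.40725062e+00  1.60604634e+00]
[-4.07023212e-01  4.03030548e-01  1.31220134e+00 -4.44089210e-16
  1.42636077e+00  1.32434341e+00] [-1.00828919e-01  4.84504631e-02  1.72245328e+00 -4.44089210e-16
  1.37068891e+00  1.64624566e+00]
hover t 5.83 p [ 0.4521 -0.2437  0.0902] F [0.24 0.33 0.21] op 0.0943
down t 6.66 p [ 0.4524 -0.2441  0.0221] F [ 0.81  0.05 -0.54] op 0.094
grip t 7.72 p [ 0.4519 -0.2438  0.0215] F [ 0.09 -0.05 -0.54] op 0.0266
lift t 8.53 p [ 0.4512 -0.2433  0.1187] F [-0.48  0.04 -2.86] op 0.0269
```

View pics/g1.png

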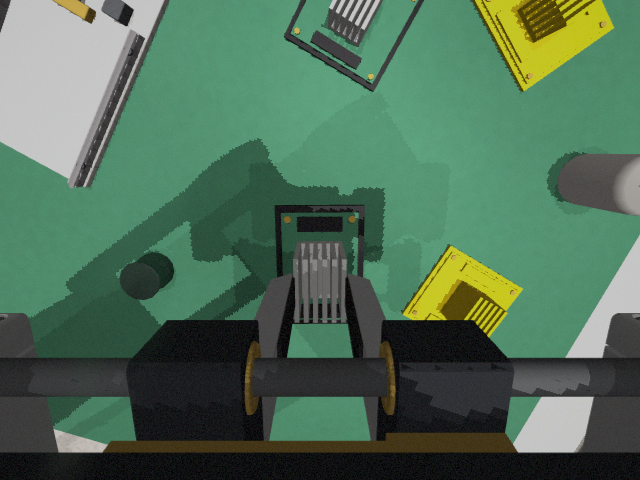

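```bash
python3 - <<'E'
from h import *
c=cam("wrist");p=np.array(env.current_eef_pos());M=R.from_quat(env.current_eef_rot()).as_matrix()
for uv in((276,207),(365,207)): print((M.T@(cast(c,uv,p[2]-.0155)[0]-p)).round(4))
x=lp(NL,-.010)
env.move_ptp(x+[0.12],down(NL[2])); env.hold(0.3); st("over")
c=cam("wrist");im=env.capture("wrist");cv2.imwrite("pics/o1.png",im[:,:,::-1])
import pickle;pickle.dump(c,open("pics/o1.pkl","wb"))
E
```

```text
[ 0.0386 -0.0265  0.0155]
[0.0386 0.0281 0.0153]
over t 10.52 p [0.5767 0.1815 0.1201] F [ 1.21 -0.14 -2.52] op 0.0268
```

View pics/o1.png

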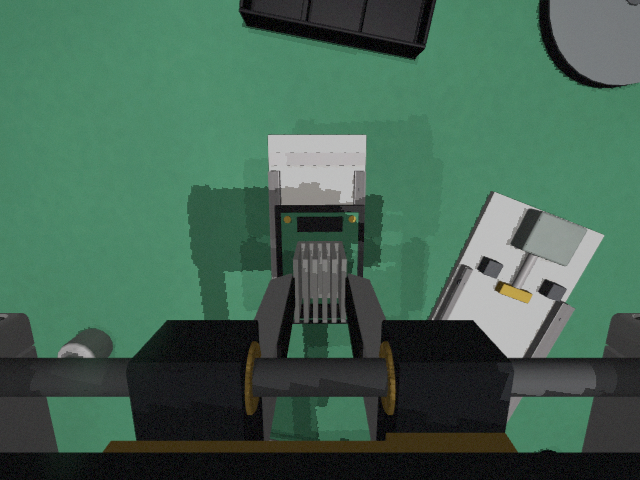

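```bash
python3 - <<'E'
from h import *
import pickle
c=pickle.load(open("pics/o1.pkl","rb"));p=np.array(env.current_eef_pos());M=R.from_quat(env.current_eef_rot()).as_matrix()
for uv,z in(((268.5,136),.008),((366,136),.008),((270.5,172),.024),((365.5,172),.024)): print((M.T@(cast(c,uv,z)[0]-p)).round(4))
E
```

```text
[ 0.0848 -0.0428  0.1121]
[0.0848 0.0397 0.1121]
[ 0.0557 -0.0399  0.0961]
[0.0557 0.0382 0.0961]
```

```bash
python3 - <<'E'
from h import *
x=lp(NL,-.0095,.0018)
env.line_to(x+[0.055],rate=0.15); st()
env.line_to(x+[0.031],rate=0.05); env.hold(.15); st("near")
c=cam("wrist");im=env.capture("wrist");cv2.imwrite("pics/o2.png",im[:,:,::-1])
E
```

```text
t 11.15 p [0.577  0.1842 0.0554] F [ 0.63  0.42 -1.89] op 0.0262
near t 11.93 p [0.5769 0.1842 0.0312] F [ 1.02 -0.37 -2.31] op 0.0266
```

View pics/o2.png

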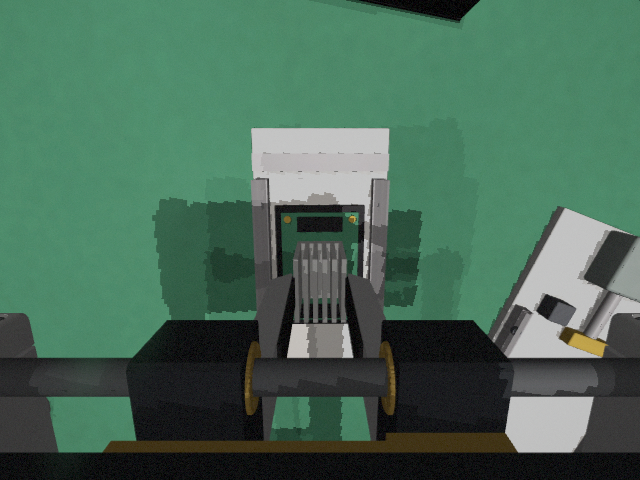

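The narrow board (edges at columns 276–365) sits centred between the rails (inner edges about 270–371), 1–2 mm above the bed. I'll lower the last bit and release.

```bash
python3 - <<'E'
from h import *
import pickle
x=lp(NL,-.0095,.0018)
env.line_to(x+[0.0297],rate=0.02); st("set")
env.let_go(); st("open")
env.line_to(x+[0.14],rate=0.2); env.hold(.1)
c=cam("wrist");im=env.capture("wrist");cv2.imwrite("pics/o3.png",im[:,:,::-1]);pickle.dump(c,open("pics/o3.pkl","wb"));st("up")
E
```

```text
set t 12.23 p [0.5766 0.1841 0.0296] F [-0.15 -0.29 -2.74] op 0.0269
open t 13.35 p [0.5767 0.1841 0.0297] F [ 0.09 -0.32  0.02] op 0.094
up t 14.2 p [0.5754 0.1838 0.1374] F [ 0.12  0.65 -0.11] op 0.0939
```

View pics/o3.png

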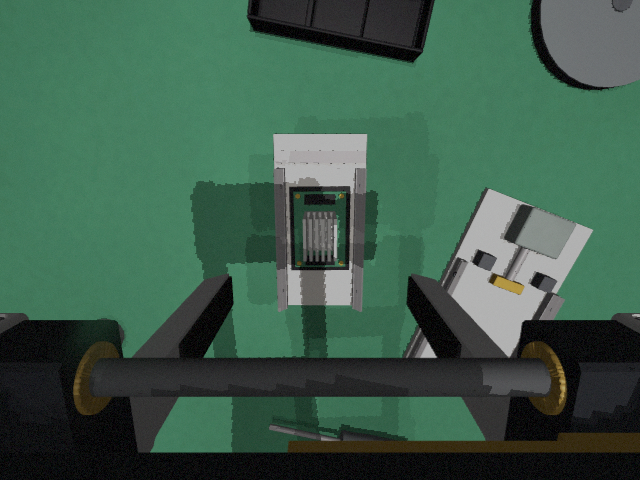

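```bash
python3 - <<'E'
from h import *
import pickle
env.move_ptp([W[0],W[1],0.10],down(W[2])); st("hover")
env.line_to([W[0],W[1],0.0145],rate=0.1); env.hold(.1); st("down")
env.grasp(40); st("grip")
env.line_to([W[0],W[1],0.11],rate=0.15); env.hold(.2); st("lift")
env.move_ptp(lp(WL,-.023)+[0.11],down(WL[2])); env.hold(0.2); st("over")
c=cam("wrist");im=env.capture("wrist");cv2.imwrite("pics/q1.png",im[:,:,::-1]);pickle.dump(c,open("pics/q1.pkl","wb"))
E
```

```text
hover t 15.68 p [ 0.6254 -0.2065  0.1003] F [ 0.29 -0.3   0.9 ] op 0.0939
down t 16.78 p [ 0.6258 -0.2082  0.0158] F [-0.38 -0.2   0.49] op 0.0943
grip t 17.82 p [ 0.625  -0.2078  0.0144] F [ 0.73  0.07 -0.18] op 0.0275
lift t 18.8 p [ 0.6241 -0.2074  0.108 ] F [-0.32 -0.21 -3.23] op 0.0277
over t 19.98 p [0.4956 0.0058 0.11  ] F [ 0.37 -0.16 -2.25] op 0.0274
```

View pics/q1.png

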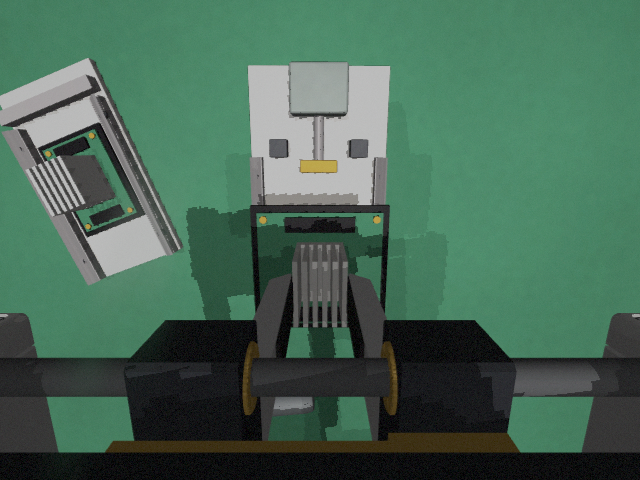

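```bash
python3 - <<'E'
from h import *
import pickle
c=pickle.load(open("pics/q1.pkl","rb"));p=np.array(env.current_eef_pos());M=R.from_quat(env.current_eef_rot()).as_matrix()
for n,uv,z in(("board",(250.5,207),p[2]-.0085),("board",(389,207),p[2]-.0085),("bed",(248.5,66),.008),("bed",(390,66),.008),("rail",(251,157),.024),("rail",(386.5,157),.024),("blk",(279,157.5),.022),("blk",(359,157.5),.022),("push",(300,173),.009),("push",(337,173),.009)): print(n,(M.T@(cast(c,uv,z)[0]-p)).round(4))
E
```

```text
board [ 0.04   -0.0404  0.0085]
board [0.04   0.042  0.0085]
bed [ 0.1371 -0.055   0.1019]
bed [0.1371 0.0557 0.1019]
rail [ 0.0681 -0.0533  0.0859]
rail [0.0681 0.0532 0.0859]
blk [ 0.0677 -0.0315  0.0879]
blk [0.0677 0.0319 0.0879]
push [ 0.055  -0.0158  0.1009]
push [0.055  0.0152 0.1009]
```

```bash
python3 - <<'E'
from h import *
x=lp(WL,-.023,.0006)
env.line_to(x+[0.050],rate=0.15); st()
env.line_to(x+[0.0245],rate=0.05); env.hold(.15); st("near")
im=env.capture("wrist");cv2.imwrite("pics/q2.png",im[:,:,::-1])
E
```

```text
t 20.58 p [0.4952 0.0073 0.0503] F [ 0.39 -0.78 -1.76] op 0.0277
near t 21.39 p [0.4952 0.0074 0.0249] F [-0.15 -0.62 -2.61] op 0.0275
```

View pics/q2.png

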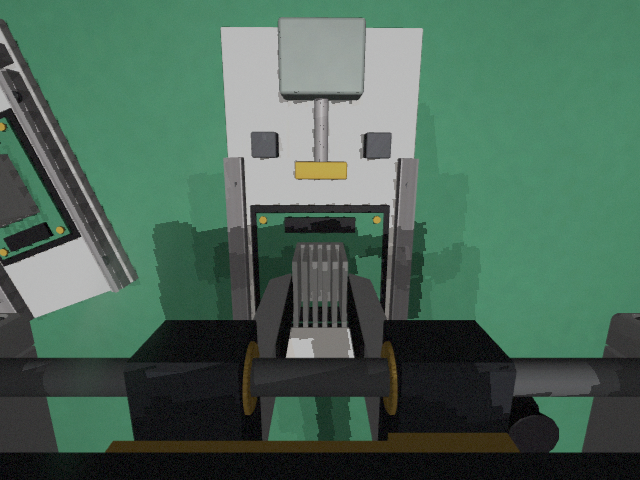

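The wide board (columns 251–389) is between the rails (inner edges about 245–396), and the pusher and stops lie ahead at rows 178 and 157. I'll lay it down and push slowly while watching the force.

```bash
python3 - <<'E'
from h import *
L=np.array([np.cos(WL[2]),np.sin(WL[2])])
env.line_to(lp(WL,-.023,.0006)+[0.0223],rate=0.02); env.hold(.2); st("laid")
def f(): return -np.mean([np.dot(env.current_ft_force()[:2],L) for _ in range(3)])
b=f();print("base",b)
env.line_to(lp(WL,-.010,.0006)+[0.0223],rate=0.03);st()
env.line_to(lp(WL,0,.0006)+[0.0223],rate=0.02);env.hold(.15);st("x=0");print(f())
for x in np.arange(1,5.1,.5):
    env.line_to(lp(WL,x/1e3,.0006)+[0.0223],rate=0.01);env.hold(.2);q=f();p=env.current_eef_pos();print(x,round(q,2),round(((p[:2]-np.array(WL[:2]))@L)*1e3,2))
    if q>14: break
st()
im=env.capture("wrist");cv2.imwrite("pics/q3.png",im[:,:,::-1])
E
```

```text
laid t 21.9 p [0.495  0.0074 0.0224] F [ 0.09 -0.04 -2.96] op 0.0276
base -0.095432185798839
 t 22.48 p [0.5081 0.005  0.0224] F [ 0.06 -0.25 -0.85] op 0.0274
x=0 t 23.28 p [0.5154 0.0039 0.0225] F [-6.15  0.39  5.81] op 0.0272
6.127669694799207
1.0 8.15 -1.41
1.5 7.53 -1.11
2.0 7.34 -0.67
2.5 7.18 -0.27
3.0 8.06 0.16
3.5 8.91 0.6
4.0 7.87 1.03
4.5 7.85 1.44
5.0 9.42 1.89
 t 27.33 p [0.5194 0.0031 0.0226] F [-9.41  0.9   7.82] op 0.0276
```

View pics/q3.png

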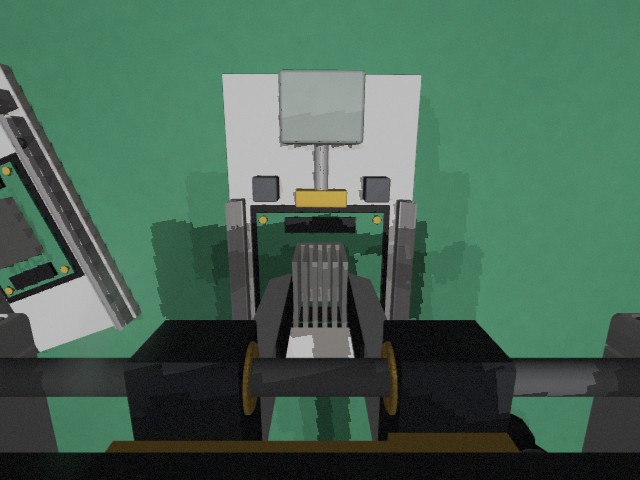

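```bash
python3 - <<'E'
from h import *
L=np.array([np.cos(WL[2]),np.sin(WL[2])])
def f():
    v=[]
    for _ in range(4): v.append(-np.dot(env.current_ft_force()[:2],L)); env.hold(.03)
    return np.mean(v)
for x in np.arange(5.5,14,.5):
    env.line_to(lp(WL,x/1e3,.0006)+[0.0223],rate=0.01);env.hold(.15);q=f();p=env.current_eef_pos();print(x,round(q,2),round(((p[:2]-np.array(WL[:2]))@L)*1e3,2),round(env.current_ft_force()[2],1))
    if q>14: break
st()
im=env.capture("wrist");cv2.imwrite("pics/q4.png",im[:,:,::-1])
cv2.imwrite("pics/q4z.png",cv2.resize(im[150:270,210:430,::-1],None,fx=3.5,fy=3.5,interpolation=cv2.INTER_CUBIC))
E
```

```text
5.5 9.24 2.32 7.2
6.0 8.81 2.75 7.3
6.5 9.93 3.16 7.7
7.0 9.57 3.57 7.0
7.5 9.72 4.01 7.4
8.0 9.94 4.45 7.7
8.5 10.56 4.89 7.7
9.0 10.55 5.27 8.5
9.5 11.77 5.35 9.2
10.0 12.37 5.43 10.5
10.5 13.52 5.51 10.9
11.0 14.56 5.56 12.0
 t 33.78 p [0.523  0.0026 0.0228] F [-15.4    2.89  11.97] op 0.0273
```

View pics/q4z.png

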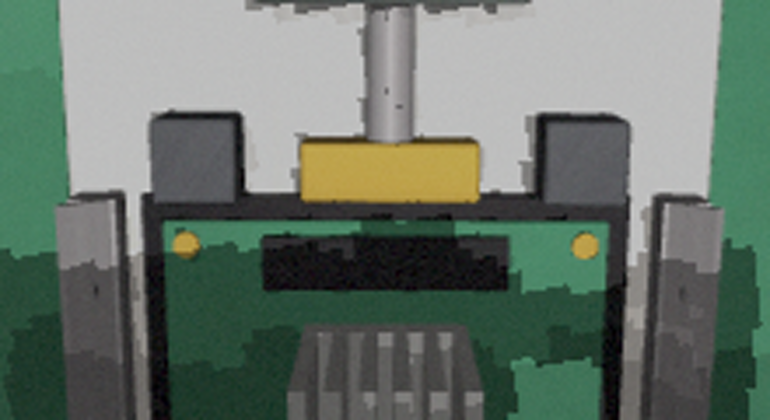

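```bash
python3 - <<'E'
from h import *
M=R.from_quat(env.current_eef_rot()).as_matrix();print("tilt deg",np.degrees(M[:2,2]).round(2),"yaw",np.degrees(np.arctan2(M[1,0],M[0,0])).round(2), env.current_torque())
env.hold(.5);st()
im=env.capture("top");cv2.imwrite("pics/t2.png",im[:,:,::-1])
im=env.capture("scene");cv2.imwrite("pics/s2z.png",cv2.resize(im[180:340,220:480,::-1],None,fx=3,fy=3,interpolation=cv2.INTER_CUBIC))
E
```

```text
tilt deg [-0.69  0.12] yaw -10.1 [ 0.42973149  2.99947316 -0.11925216]
 t 34.33 p [0.523  0.0026 0.0228] F [-14.63   2.02  11.55] op 0.0276
```

View pics/t2.png

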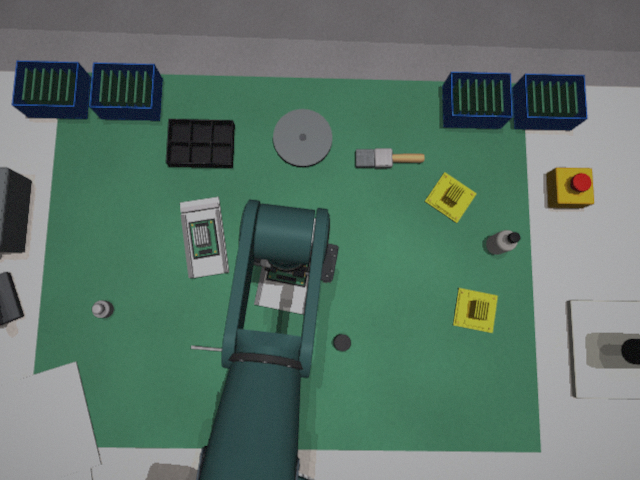

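View pics/s2z.png

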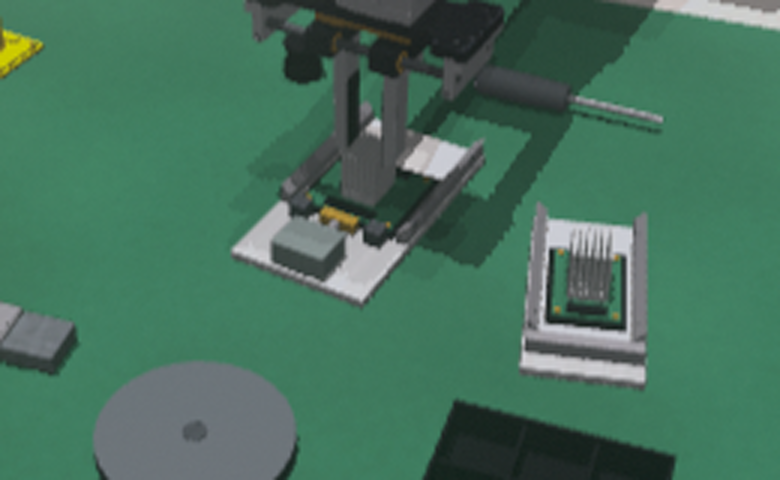

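The board is on both stops and the push is holding, but the hand is pitched 0.7° from compliance, so the trailing edge could be up about 1 mm. I'll ease that out with a small counter-pitch.

```bash
python3 - <<'E'
from h import *
L=np.array([np.cos(WL[2]),np.sin(WL[2])])
def f():
    v=[]
    for _ in range(5): v.append(env.current_ft_force()); env.hold(.03)
    v=np.mean(v,0);return round(-v[:2]@L,2),round(v[2],2)
for a in(.3,.6,.9):
    # tilt about lane y so the leading edge rises
    q=(R.from_rotvec(-np.radians(a)*np.array([-L[1],L[0],0]))*R.from_quat(down(WL[2]))).as_quat()
    env.line_to(lp(WL,.011,.0006)+[0.0225],ori=q,rate=0.01);env.hold(.2)
    M=R.from_quat(env.current_eef_rot()).as_matrix();p=env.current_eef_pos()
    print(a,f(),"tilt",np.degrees(M[:2,2]).round(2),round(((p[:2]-np.array(WL[:2]))@L)*1e3,2),p[2].round(4))
st()
im=env.capture("wrist");cv2.imwrite("pics/q5z.png",cv2.resize(im[150:270,210:430,::-1],None,fx=3.5,fy=3.5,interpolation=cv2.INTER_CUBIC))
E
```

```text
0.3 (np.float64(14.1), np.float64(10.85)) tilt [-0.39  0.06] 5.59 0.0227
0.6 (np.float64(14.05), np.float64(10.34)) tilt [-0.1   0.01] 5.56 0.0226
0.9 (np.float64(13.65), np.float64(10.01)) tilt [ 0.19 -0.04] 5.55 0.0225
 t 36.28 p [0.523  0.0026 0.0225] F [-13.08   2.06  10.3 ] op 0.0273
```

View pics/q5z.png

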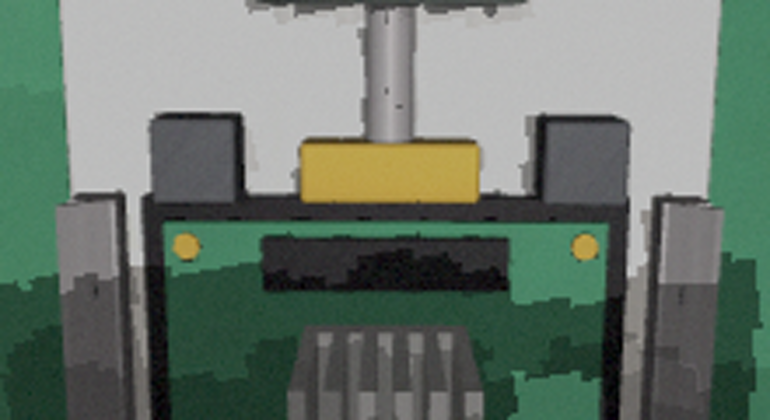

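```bash
python3 - <<'E'
from h import *
L=np.array([np.cos(WL[2]),np.sin(WL[2])])
q=(R.from_rotvec(-np.radians(.7)*np.array([-L[1],L[0],0]))*R.from_quat(down(WL[2]))).as_quat()
env.line_to(lp(WL,.0112,.0006)+[0.0225],ori=q,rate=0.01);env.hold(.8)
for _ in range(3): st(); env.hold(.1)
env.hand_in()
E
```

```text
t 37.38 p [0.523  0.0026 0.0225] F [-14.29   2.61  10.6 ] op 0.0275
 t 37.48 p [0.523  0.0026 0.0225] F [-14.07   3.63  10.45] op 0.0274
 t 37.58 p [0.523  0.0026 0.0225] F [-14.78   2.3   11.09] op 0.0273
the job is handed in; nothing more can be done
```

I put both boards in their lanes in the order asked and handed the job in at about 37.6 s, with the arm still pressing the wide board on the stops.

- **Narrow board:** it lies between the rails of the narrow lane, released. The wrist, scene and top pictures taken afterwards agree.
- **Wide board:** I laid it in the wide lane, then pushed it slowly against the pusher. The motion stalled about 5.4 mm into the lane (5 mm expected), where the force started to climb. The wrist close-up shows its edge on both stop blocks.
- **Final hold:** the arm pushes with about 14–15 N along the lane and the grip opening is steady at 27 mm. About 11 N of vertical load on the bed remains.
- **Tilt:** under load the hand pitched about 0.7°, so I corrected it. The readings on either side of the final setting were −0.1° and +0.2°; I did not read the tilt again at that setting.
- **Bystanders:** the last top picture shows those not hidden by the arm where they were, including both yellow look-alikes. The screwdriver was partly covered there, but the scene picture shows it lying apart from the lanes.
- **Disagreements:** the top and wrist cameras differed by 2–3 mm on positions. I corrected the sideways position over each lane before setting the boards down: 1.8 mm for the narrow lane and 0.6 mm for the wide one.

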